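# Seat the drive sleds and shut the enclosure

### The arm

A 6-joint arm with a two-finger parallel gripper is mounted at the origin on the work surface. World frame = base frame: x ahead of the robot, y to its left, z up, the work surface at z = 0. Lengths are in m, angles in rad, forces in N, time in s.
With the tool pointing down it reaches from about 0.35 to 0.775 m from the base axis. Payload 5.5 kg.
Tool frame: the origin (TCP) lies at the very end of the fingers, on their centre line; the grasp point (between the pads) lies 19 mm behind it; z points along the fingers, y is the line along which they close (so a half turn about z gives the same grasp; the last joint's range is limited). The gripper opens to 85 mm and grips with 20 to 120 N. Pads are 22 mm wide; open, the fingers measure 114 mm over their backs; the gripper's body (76 mm by 85 mm) begins 54 mm behind the grasp point. The pads swing forward as they close: fully open they stand 13 mm farther back than shut.
Start: joints at [-1.246, 0.313, 0.046, 1.304, 0, 1.431], TCP at [0.258, -0.514, 0.231] pointing down, gripper open.
Joint ranges: [-2.76, 2.76], [-0.86, 1.69], [-1.03, 1.26], [-2.2, 2.34], [-1.47, 1.5], [-3.14, 3.14]. Speed limits (rad/s): [2.57, 2.57, 3.14, 3.14, 3.14, 3.14].

### API

Orientations are given as a unit quaternion [w, x, y, z].
In Python, from workcell import env, cams, ticket, spotter gives the robot as it stands.
- The arm moves only by the tool jog_arm, never from a script. Its argument "increments" is a list that holds one entry, the list of rows, each a list of 7 numbers: the shift along the tool's x, y, z in units of 0.25 m (1.0 is 0.25 m), then the turn, a rotation vector about the tool's x, y, z in units of 180 degrees (1.0 is 180 degrees), then the closure in counts, from 0 (fully open) to 255 (shut). A call has 1 to 20 rows; each row shifts and turns the commanded pose from where the row before left it, along the tool's axes as they then stand; what a row does not reach is not made up. A row lasts 1/10 s, in which the tool goes at most 50 mm and 8.59 degrees, less where a joint would pass 70% of its speed; a pose out of reach is approached as far as the arm can. A call with a number of a shift or a turn outside -1 to 1 is refused whole. A call with a gripper value outside its range is refused whole. The fingers move at their own pace and stop on an object; "force" is the grip in N (left out, the last holds). Time passes only in rows, so rows that do not move let the fingers close. It gives the time, the measured TCP pose, the force, the opening and the grip force at its end, in the units of the state.
- env.get_state(): the state, without advancing time (a new reading comes with each control period).
- cams.read_camera(name): name is "scene" or "top" or "wrist"; returns a dict with "pixels" (480x640x3 uint8, red, green, blue), "fx", "fy", "cx", "cy" (pixels), "xyz" and "attitude" of the camera in the world; the wrist camera has in their place "mount" (4x4, takes a point from camera to tool coordinates, whose origin is the TCP and whose axes are the flange's). Camera axes: x right, y down, z forward; pixel columns grow to the right and rows downward; lengths in m; the calibration is good to about 2 mm. A picture is of the moment at which its call begins: read the wrist's pose just before it. There is no depth.
- ticket.hand_in(): hands the job in; it is judged then, once.
Trained networks look in the newest picture that a camera, given by its name, has taken for a name from the list of things; names that differ only in an ending like _2 or _b are one class to them, and where a whole thing is asked for, a point or a joint stands for the part that bears it (a point fixed in the world has none). Each returns a list of dicts, best first, with "conf" (0 to 1); they miss things now and then, are a little off and sometimes report something else, mostly with a low value. They report only what shows in the picture. A call takes as long as a camera call. They do not tell look-alikes from the thing itself.
- spotter.find_in(target, camera): "uv" ([column, row] in pixels, amid what is visible of it).
- spotter.cut_out(target, camera): "region" (480x640 bool, what is visible of it) and "uv" ([column, row] in pixels, amid what is visible of it).
- spotter.landmark_of(target, camera): "uv" ([column, row] in pixels: a listed point, or the origin of a listed thing).
The state is a dict: "clock": time; "joint_pos": joint angles; "qvel": joint speeds; "tau": joint torques, N m; "tcp_pos": TCP position; "orientation": TCP orientation; "wrist_force": force on the tool from outside, world axes, zero at the start; "ft_torque": the same for the moment, N m; "finger_gap": finger opening in m; "grip_force": force on a finger pad.
Only numpy, scipy, OpenCV 4.12 (cv2) and the standard library are available. Lean on these libraries where they do the work, as an engineer would, in place of code of your own. Each camera call takes 0.05 s, during which the arm holds its last target. There are 200 camera calls.

### The job

Two drive sleds stand part-way out of the two-bay drive enclosure on the repair bench. Push each one fully home in its bay with the fingertips, then swing the enclosure's dust door fully shut by pushing it with the fingers. Only push: do not lift the sleds or draw them out, and leave the other things on the bench where they are.

Things in the scene. Friction and masses are not known exactly. Their poses are not given: they have to be found in the camera images.
- enclosure: Low dark steel two-bay drive enclosure, fixed, 180 deep (x), 190 wide (y), 50 high. Origin: centre of its underside, on the bench. x runs from its open front (x = -90) to its back, y to its left, z up. Floor 8 thick. Bays along x, 79 wide, centred at y = +45 and -45, back stops at x = +52. Roof (z 40 to 50) only behind x = -55; the floor before it is an open ledge between the side walls.
- sled_left: Loose drive sled in the left (+y) bay: flat steel block, black front, 120 long (x), 76 wide (y), 26 high, about 0.25 kg, held by friction alone. Origin: centre of its underside, 8 above the bench; axes as the enclosure's. It slides along the bay and starts 30 to 60 short of home. Home, against the back stop, its origin is at x = -8 in the enclosure's frame.
- sled_right: The same sled in the right bay (-y of the enclosure); home likewise with its origin at x = -8 in the enclosure's frame.
- sled_left_front (a point): Centre of the left sled's flat front face, 60 before its origin, 13 above its underside: the place to push. At home it is at x = -68 in the enclosure's frame, 13 in front of the roof's edge and 22 behind the shut door.
- sled_right_front (a point): Centre of the right sled's flat front face, likewise.
- door (a joint): Angle of the dust door, rad: 0 shut, growing as it opens; starts at 1.4 to 1.8 (1.57: straight out from the front). Grey plastic panel 190 wide from hinge to free edge, 8 thick, 2 to 46 above the bench; upright hinge at the enclosure's left front corner. No latch, spring or handle; hinge friction of 0.04 N m keeps it where it is left. A sled more than 22 short of home blocks it.
- door_hinge (a point): Point on the door's hinge axis, 24 above the bench, at x = -90, y = +95 in the enclosure's frame; in the plane of the door's inner face. The outer face lies 8 beyond that plane.
- door_edge (a point): Point on the outer face of the door (the side to push in order to shut it), 180 from the hinge axis and so 10 short of the free edge, 24 above the bench. Its axes are the door's: -x is the outward normal of the outer face, -y runs from the hinge to the free edge.
- ssd: Bystander: bare drive, 70 by 100 by 8, lying on the rear part of the enclosure's roof. Origin at the centre of its underside.
- cleaner: Bystander: small closed white bottle, 48 across, 110 high, standing ahead and to the right of the enclosure. Origin at the centre of its underside.
- screw_jar: Bystander: pale jar with a black cap, 56 across, 60 high, right of the enclosure. Origin at the centre of its underside.
- parts_dish: Bystander: small steel dish, 76 across, 25 high, left of the enclosure. Origin at the centre of its underside.
- driver: Bystander: screwdriver lying on the bench to the right. Origin under its middle.
- laptop: Bystander: closed laptop, 300 by 210 by 17, on the bench to the left. Origin at the centre of its underside.
- meter: Bystander: orange hand meter, 150 by 75 by 35, on the bench to the right. Origin at the centre of its underside.
Mind the look-alikes: they are no part of the job. What is shaped like the sled_right but blue is not meant.

How it is judged:
On the way, in this order (a step that is already met when the one before it is completed fails the run):
1. both sleds are fully home in their bays (x of sled_left in the frame of enclosure between -0.012 and 0 m and x of sled_right in the frame of enclosure between -0.012 and 0 m), for 0.2 s.
2. the door is shut (value of joint door below 0.06 rad), for 0.2 s.
At the end, for the whole second after the job is handed in: Both sleds rest within 4 mm of their home position against the back stops, and the door is within 0.06 rad of shut, at rest (all of step 1 and value of joint door below 0.06 rad and linear speed of each of sled_left, sled_right below 0.01 m/s); the robot touches nothing.
It fails at once if a sled is lifted (underside more than 20 mm above the bench) or tipped by more than 0.25 rad (height (world z) of any of sled_left, sled_right above 0.02 m or angle between any of sled_left, sled_right's own z axis and vertical above 0.25 rad).
It fails at once if a sled is drawn out, 85 mm or more short of its home position (x of any of sled_left, sled_right in the frame of enclosure below -0.093 m).
It fails at once if a bystander is moved by more than 25 mm or tipped over (distance of any of ssd, cleaner, screw_jar, parts_dish, driver, laptop, meter from where it was at the start of the episode above 0.025 m or angle between any of ssd, cleaner, screw_jar, parts_dish, driver, laptop, meter's own z axis and vertical above 0.4 rad).
It also fails if it takes over 58 s, if anything falls off the work surface, if the arm or the gripper's body presses on something with over 40 N, if the wrist force passes 120 N, or if a joint passes its speed limit or range.

## Working session

There is one attempt and no reset: what is moved stays moved. The work goes in short steps, Python scripts to look and compute and a tool call to move; the robot and the scene stay as the last step left them, time stands still between calls to the robot, and variables do not carry over. Pictures are saved under pics/ and viewed, at most 10 in all, crops included, and the job is handed in when it is done.

Besides the shell and the picture viewer there is one more tool, called by a JSON object that holds its "fn" and its "kwargs". jog_arm: Moves the arm, as the interface text tells. Shifts and turns lie within -1 to 1; 1 stands for 0.25 m of shift or 180 degrees of turn. Its arguments: {"type":"object","properties":{"increments":{"type":"array"},"force":{"type":"number"}},"required":["increments"]}

```bash
mkdir -p pics
cat > h.py <<'E'
from workcell import env,cams,ticket,spotter
import numpy as np,cv2
from scipy.spatial.transform import Rotation as R
def att(c):
    a=np.array(c['attitude'],float)
    return a if a.shape==(3,3) else R.from_quat(a,scalar_first=True).as_matrix()
def ray(c,uv,z):
    d=att(c)@np.array([(uv[0]-c['cx'])/c['fx'],(uv[1]-c['cy'])/c['fy'],1]); o=np.array(c['xyz'])
    return o+d*(z-o[2])/d[2]
def proj(c,p):
    q=att(c).T@(np.array(p)-c['xyz']); return np.array([c['fx']*q[0]/q[2]+c['cx'],c['fy']*q[1]/q[2]+c['cy']])
def snap(n,f):
    c=cams.read_camera(n); cv2.imwrite('pics/'+f,c['pixels'][...,::-1]); return c
E
python3 - <<'E'
from h import *
Z=dict(enclosure=0,sled_left=.008,sled_right=.008,sled_left_front=.021,sled_right_front=.021,door_hinge=.024,door_edge=.024,cleaner=0,screw_jar=0,parts_dish=0,ssd=.05)
for n in('top','scene'):
    c=snap(n,n+'0.png'); print(n,c['xyz'],c['attitude'],c['fx'])
    for t,z in Z.items():
        print(t,[(round(d['conf'],2),np.round(d['uv']).tolist(),ray(c,d['uv'],z).round(3).tolist()) for d in spotter.landmark_of(t,n)[:3]])
E
```

```text
top [0.49841556 0.01762369 1.21297275] [ 0.02512417 -0.70452152  0.70919263 -0.00800155] 517.6951156452224
enclosure [(0.83, [311.0, 166.0], [0.73, 0.072, 0.0]), (0.26, [341.0, 213.0], [0.62, 0.001, 0.0]), (0.2, [524.0, 268.0], [0.486, -0.422, 0.0])]
sled_left [(0.96, [301.0, 197.0], [0.657, 0.094, 0.008])]
sled_right [(0.97, [344.0, 330.0], [0.347, -0.004, 0.008]), (0.93, [405.0, 189.0], [0.674, -0.148, 0.008]), (0.79, [336.0, 188.0], [0.678, 0.012, 0.008])]
sled_left_front [(0.93, [308.0, 221.0], [0.599, 0.077, 0.021])]
sled_right_front [(0.83, [328.0, 342.0], [0.321, 0.034, 0.021]), (0.8, [343.0, 210.0], [0.624, -0.004, 0.021]), (0.76, [388.0, 176.0], [0.702, -0.107, 0.021])]
door_hinge [(0.89, [282.0, 214.0], [0.614, 0.136, 0.024])]
door_edge [(0.67, [290.0, 294.0], [0.432, 0.12, 0.024]), (0.26, [340.0, 212.0], [0.62, 0.004, 0.024])]
cleaner [(0.8, [394.0, 262.0], [0.503, -0.121, 0.0])]
screw_jar [(0.68, [380.0, 129.0], [0.818, -0.093, 0.0]), (0.45, [308.0, 221.0], [0.602, 0.078, 0.0]), (0.32, [306.0, 143.0], [0.786, 0.081, 0.0])]
parts_dish [(0.9, [241.0, 168.0], [0.727, 0.237, 
[... 431 characters left out ...]
0.75, [342.0, 178.0], [0.375, -0.196, 0.008]), (0.63, [384.0, 222.0], [0.363, 0.004, 0.008])]
sled_left_front [(0.74, [318.0, 273.0], [0.604, 0.083, 0.021])]
sled_right_front [(0.8, [247.0, 239.0], [0.713, -0.099, 0.021]), (0.75, [322.0, 170.0], [0.417, -0.237, 0.021]), (0.67, [403.0, 221.0], [0.325, 0.036, 0.021])]
door_hinge [(0.74, [322.0, 289.0], [0.619, 0.131, 0.024])]
door_edge [(0.67, [384.0, 257.0], [0.437, 0.119, 0.024])]
cleaner [(0.95, [318.0, 215.0], [0.502, -0.106, 0.0])]
screw_jar [(0.58, [212.0, 255.0], [0.805, -0.108, 0.0])]
parts_dish [(0.57, [308.0, 349.0], [0.718, 0.247, 0.0])]
ssd [(0.55, [255.0, 293.0], [0.772, 0.086, 0.05]), (0.26, [323.0, 289.0], [0.628, 0.151, 0.05])]
```

Run:
```python
import cv2
a=cv2.imread('pics/top0.png'); cv2.imwrite('pics/top_c.png',cv2.resize(a[100:380,210:580],(0,0),fx=2.1,fy=2.1,interpolation=cv2.INTER_CUBIC))
b=cv2.imread('pics/scene0.png'); cv2.imwrite('pics/sc_c.png',cv2.resize(b[140:380,180:480],(0,0),fx=2.4,fy=2.4,interpolation=cv2.INTER_CUBIC))
```

```text
(no output)
```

View pics/top_c.png

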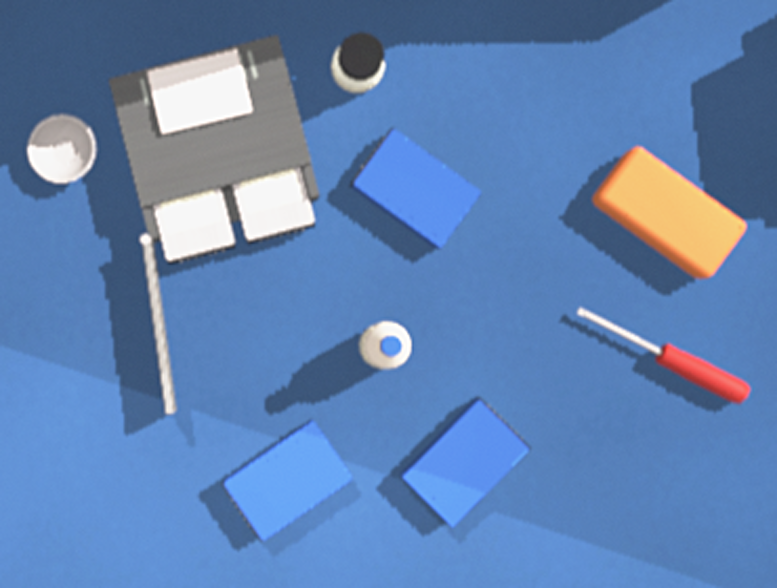

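View pics/sc_c.png

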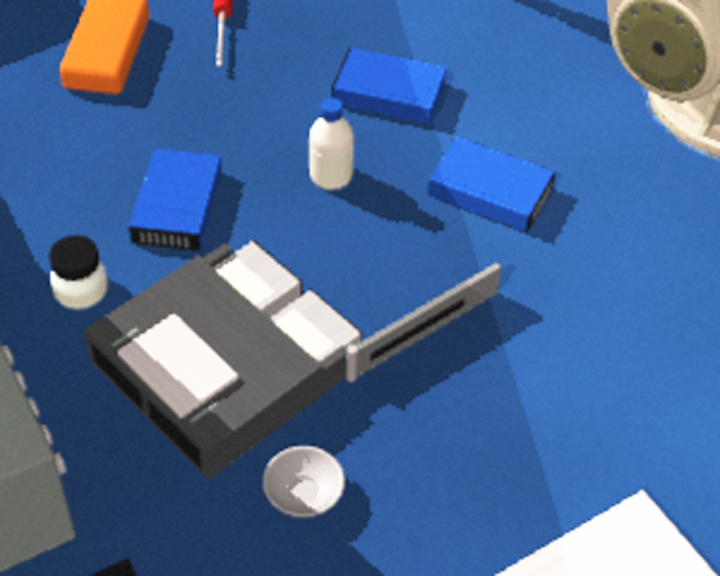

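Top view: the two pale sleds sit in the enclosure at about (301,207) and (340,197) px, and the door runs from (280,213) to (291,295). Look-alikes for sled_right are the three blue blocks at (405,189), (347,329) and (432,320), which I reject. The real one is the pale block in the right bay at (340,197).

Run:
```python
from h import *
from scipy.optimize import least_squares
s=env.get_state(); print({k:np.round(v,3).tolist() for k,v in s.items()}); print(R.from_quat(s['orientation'],scalar_first=True).as_matrix().round(2))
c=cams.read_camera('top'); d=cams.read_camera('scene')
T=lambda u,v:(u/2.1+210,v/2.1+100)
S=lambda u,v:(u/2.4+180,v/2.4+140)
obs=[(c,T(110,80),(.09,.095,.05)),(c,T(278,37),(.09,-.095,.05)),(d,S(208,475),(.09,.095,0)),(d,S(86,330),(.09,-.095,.05)),(d,S(204,435),(.09,.095,.05)),
 (c,(282,214),(-.09,.095,.024)),(d,(322,289),(-.09,.095,.024))]
def W(p,q): 
    a,b,t=p; return np.array([a+np.cos(t)*q[0]-np.sin(t)*q[1],b+np.sin(t)*q[0]+np.cos(t)*q[1],q[2]])
r=least_squares(lambda p:np.concatenate([proj(k,W(p,q))-uv for k,uv,q in obs]),[.73,.07,.25],loss='soft_l1')
print(r.x.round(4),r.fun.round(1))
p=r.x
def E(w): t=p[2]; v=w[:2]-p[:2]; return np.round([np.cos(t)*v[0]+np.sin(t)*v[1],-np.sin(t)*v[0]+np.cos(t)*v[1]],4)
for u in[(172,262),(234,246),(248,240),(314,223)]: print('sled front top',E(ray(c,T(*u),.034)))
for k,uv in[(c,(308,221)),(d,(318,273)),(c,(343,210))]: print('front',E(ray(k,uv,.021)))
for k,uv in[(c,(290,294)),(d,(384,257))]: e=E(ray(k,uv,.024))-[-.09,.095]; print('edge',e,np.arctan2(-e[0],-e[1]))
im=c['pixels'].copy()
for y in(.095,-.095):
  for x in(-.09,-.055,.09): cv2.circle(im,tuple(np.int32(proj(c,W(p,(x,y,.05))).round())),1,(255,0,0),-1)
for y in(.045,-.045): cv2.circle(im,tuple(np.int32(proj(c,W(p,(-.068,y,.021))).round())),1,(0,255,0),-1)
cv2.imwrite('pics/fit.png',cv2.resize(im[110:240,230:390],(0,0),fx=4,fy=4,interpolation=cv2.INTER_NEAREST)[...,::-1])
```

```text
{'clock': 1.2, 'joint_pos': [-1.246, 0.313, 0.046, 1.304, 0.0, 1.431], 'qvel': [0.0, -0.0, 0.0, -0.0, 0.002, 0.001], 'tau': [-0.001, -48.048, 29.881, 0.001, -0.0, -0.0], 'tcp_pos': [0.258, -0.514, 0.231], 'orientation': [0.0, 0.973, 0.23, 0.0], 'wrist_force': [-0.526, -0.55, -0.244], 'ft_torque': [-0.028, -0.044, -0.032], 'grip_force': 0.0, 'finger_gap': 0.085}
[[ 0.89  0.45  0.  ]
 [ 0.45 -0.89 -0.  ]
 [-0.    0.   -1.  ]]
[0.7232 0.0653 0.2401] [-0.1 -0.6  0.9 -0.7  0.1  0.4 -1.  -2.3  0.5  5.   0.4  1.   3.5  0.2]
sled front top [-0.1183  0.0786]
sled front top [-0.118   0.0088]
sled front top [-0.1154 -0.0075]
sled front top [-0.115  -0.0816]
front [-0.1178  0.0411]
front [-0.111   0.0454]
front [-0.1129 -0.0435]
edge [-0.1807  0.0268] 1.7180351282219135
edge [-0.1758  0.0242] 1.707593011217479
```

View pics/fit.png

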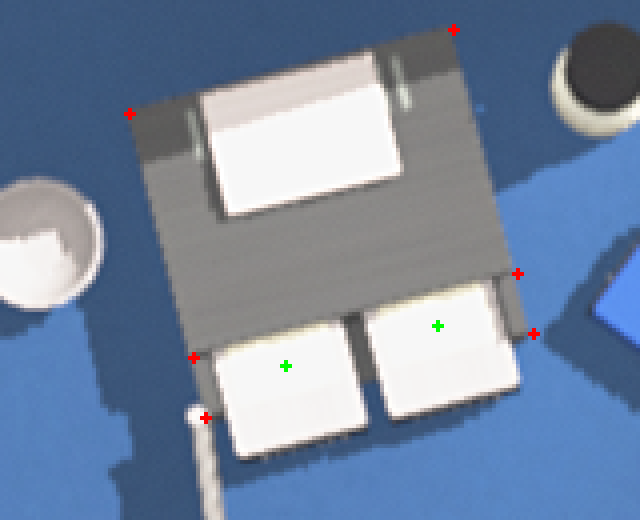

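{"fn": "jog_arm", "kwargs": {"increments": [[[0,0,0,0,0,0.0364,255],[0,0,0,0,0,0.0364,255],[0.107,-0.124,0,0,0,0,255],[0.107,-0.124,0,0,0,0,255],[0.107,-0.124,0,0,0,0,255],[0.107,-0.124,0,0,0,0,255],[0.107,-0.124,0,0,0,0,255],[0.107,-0.124,0,0,0,0,255],[0.107,-0.124,0,0,0,0,255],[0.107,-0.124,0,0,0,0,255],[0.107,-0.124,0,0,0,0,255],[0.107,-0.124,0,0,0,0,255],[0.107,-0.124,0,0,0,0,255],[0.107,-0.124,0,0,0,0,255],[0.107,-0.124,0,0,0,0,255],[0.107,-0.124,0,0,0,0,255],[0.107,-0.124,0,0,0,0,255],[0.107,-0.124,0,0,0,0,255]]]}}

```text
clock: 3.1
tcp_pos: [0.5584, 0.07, 0.2314]
orientation: [0.0, 0.993, 0.118, 0.0]
wrist_force: [0.2, -0.6, 0.2]
finger_gap: -0.0003
grip_force: 0.0
```

{"fn": "jog_arm", "kwargs": {"increments": [[[0,0,0.14,0,0,0,255],[0,0,0.14,0,0,0,255],[0,0,0.14,0,0,0,255],[0,0,0.14,0,0,0,255],[0,0,0.14,0,0,0,255],[0,0,0.14,0,0,0,255],[0,0,0,0,0,0,255]]]}}

```text
clock: 3.8
tcp_pos: [0.5536, 0.0683, 0.0168]
orientation: [-0.001, 0.993, 0.118, -0.005]
wrist_force: [-0.4, -0.0, 0.3]
finger_gap: 0.0
grip_force: 0.0
```

Run:
```python
from h import *
print(env.get_state()['tcp_pos'],env.get_state()['wrist_force'])
c=snap('top','t1.png'); im=c['pixels'][180:290,250:410]; cv2.imwrite('pics/t1c.png',cv2.resize(im,(0,0),fx=4,fy=4)[...,::-1])
```

```text
[0.5535763  0.06833708 0.01677894] [-0.43579028 -0.0239697   0.25675887]
```

View pics/t1c.png

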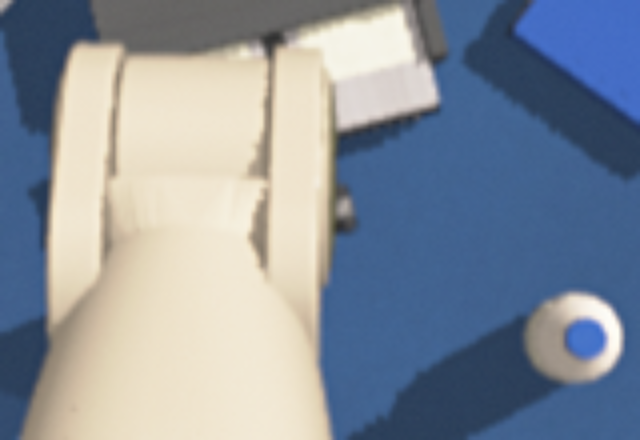

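{"fn": "jog_arm", "kwargs": {"increments": [[[0.04,0,-0.012,0,0,0,255],[0.04,0,0,0,0,0,255],[0.032,0,0,0,0,0,255],[0.032,0,0,0,0,0,255],[0.032,0,0,0,0,0,255],[0.032,0,0,0,0,0,255],[0.032,0,0,0,0,0,255],[0.032,0,0,0,0,0,255]]]}}

```text
clock: 4.65
tcp_pos: [0.6244, 0.0843, 0.0241]
orientation: [0.0, 0.993, 0.118, -0.0]
wrist_force: [-2.8, -1.7, 2.4]
finger_gap: -0.0001
grip_force: 1.5
```

{"fn": "jog_arm", "kwargs": {"increments": [[[0.012,0,0,0,0,0,255],[0.012,0,0,0,0,0,255],[0.012,0,0,0,0,0,255],[0.008,0,0,0,0,0,255]]]}}

```text
clock: 5.05
tcp_pos: [0.6348, 0.0868, 0.0241]
orientation: [-0.0, 0.993, 0.118, -0.0]
wrist_force: [-2.6, 0.0, -0.5]
finger_gap: -0.0002
grip_force: 0.9
```

{"fn": "jog_arm", "kwargs": {"increments": [[[0.008,0,0,0,0,0,255],[0.008,0,0,0,0,0,255],[0.008,0,0,0,0,0,255]]]}}

```text
clock: 5.35
tcp_pos: [0.6376, 0.0876, 0.024]
orientation: [0.0, 0.993, 0.118, -0.003]
wrist_force: [-13.9, -4.3, 9.7]
finger_gap: 0.0
grip_force: 6.7
```

{"fn": "jog_arm", "kwargs": {"increments": [[[-0.05,0,0,0,0,0,255],[-0.1,0,0,0,0,0,255],[-0.15,0,0,0,0,0,255],[0,0.1,0,0,0,0,255],[0,0.12,0,0,0,0,255],[0,0.13,0,0,0,0,255],[0,0,0,0,0,0,255],[0.04,0,0,0,0,0,255],[0.032,0,0,0,0,0,255],[0.032,0,0,0,0,0,255],[0.032,0,0,0,0,0,255],[0.032,0,0,0,0,0,255],[0.032,0,0,0,0,0,255],[0.028,0,0,0,0,0,255]]]}}

```text
clock: 6.75
tcp_pos: [0.6441, -0.0006, 0.0241]
orientation: [0.0, 0.993, 0.118, -0.0]
wrist_force: [-3.0, -0.4, 1.3]
finger_gap: 0.0
grip_force: 1.2
```

{"fn": "jog_arm", "kwargs": {"increments": [[[0.012,0,0,0,0,0,255],[0.012,0,0,0,0,0,255],[0.012,0,0,0,0,0,255],[0.012,0,0,0,0,0,255],[0.008,0,0,0,0,0,255]]]}}

```text
clock: 7.25
tcp_pos: [0.6573, 0.0022, 0.0242]
orientation: [0.0, 0.993, 0.118, 0.0]
wrist_force: [-1.4, 0.0, 0.2]
finger_gap: 0.0
grip_force: 0.8
```

{"fn": "jog_arm", "kwargs": {"increments": [[[0.008,0,0,0,0,0,255],[0.008,0,0,0,0,0,255]]]}}

```text
clock: 7.45
tcp_pos: [0.6591, 0.0026, 0.0241]
orientation: [0.0, 0.993, 0.118, -0.002]
wrist_force: [-10.2, -3.1, 6.9]
finger_gap: 0.0001
grip_force: 5.4
```

{"fn": "jog_arm", "kwargs": {"increments": [[[-0.05,0,0,0,0,0,255],[-0.1,0,0,0,0,0,255],[-0.1,0,-0.15,0,0,0,255],[-0.15,0,-0.15,0,0,0,255],[-0.15,-0.05,-0.1,0,0,0,255],[-0.12,0,0,0,0,0,255],[0,0,0,0,0,0,255]]]}}

```text
clock: 8.15
tcp_pos: [0.4947, -0.0234, 0.1235]
orientation: [0.0, 0.993, 0.117, 0.0]
wrist_force: [1.1, 0.1, 0.4]
finger_gap: 0.0001
grip_force: 0.0
```

Run:
```python
from h import *
p=np.array([.7232,.0653,.2401]); t=p[2]; M=np.array([[np.cos(t),-np.sin(t)],[np.sin(t),np.cos(t)]])
tcp=env.get_state()['tcp_pos']; print(tcp, M.T@(np.array(tcp)[:2]-p[:2]))
c=snap('top','t2.png');d=snap('scene','s2.png')
for k,n in((c,'top'),(d,'scene')):
  for q in('sled_left_front','sled_right_front','sled_left','sled_right'):
    z=.021 if 'front' in q else .008
    print(n,q,[(round(o['conf'],2),(M.T@(ray(k,o['uv'],z)[:2]-p[:2])).round(3).tolist()) for o in spotter.landmark_of(q,n)[:4]])
  r=[o for o in spotter.cut_out('laptop',n)][:1]
  if r:
    v=np.argwhere(r[0]['region']); h=cv2.boxPoints(cv2.minAreaRect(v[:,::-1].astype(np.float32)))
    print(n,'laptop',r[0]['conf'],[ray(k,a,.017)[:2].round(3).tolist() for a in h])
im=np.vstack([cv2.resize(c['pixels'][110:310,200:430],None,fx=2,fy=2)[:300]]); a=cv2.resize(c['pixels'][110:310,180:400],None,fx=1.8,fy=1.8); b=cv2.resize(d['pixels'][200:400,220:440],None,fx=1.8,fy=1.8)
cv2.imwrite('pics/two.png',np.hstack([a,b])[...,::-1])
u=lambda th:np.array([-np.sin(th),-np.cos(th)]); n=lambda th:np.array([-np.cos(th),np.sin(th)])
P=lambda th,g=0:np.array([-.09,.095])+.14*u(th)+n(th)*(.008+.011*abs(np.cos(th))+.0145*abs(np.sin(th))+g)
print('pre',P(1.71,.025))
for th in np.linspace(1.71,0,10): print(round(th,2),P(th).round(4))
```

```text
[ 0.49466779 -0.02340017  0.12348186] [-0.24306946 -0.03181083]
top sled_left_front [(0.79, [-0.059, 0.044])]
top sled_right_front [(0.83, [-0.372, -0.228]), (0.76, [-0.058, -0.158]), (0.57, [-0.059, -0.042]), (0.31, [0.038, 0.168])]
top sled_left [(0.51, [-0.267, 0.124]), (0.44, [-0.343, -0.418])]
top sled_right [(0.97, [-0.406, -0.178])]
top laptop 0.71 [[0.735, 0.619], [0.741, 0.401], [0.44, 0.386], [0.432, 0.601]]
scene sled_left_front [(0.64, [-0.067, 0.041])]
scene sled_right_front [(0.68, [-0.05, -0.152]), (0.63, [-0.392, 0.073]), (0.57, [-0.069, -0.045]), (0.5, [-0.366, -0.225])]
scene sled_left [(0.44, [0.007, 0.016])]
scene sled_right [(0.71, [-0.368, 0.026]), (0.69, [-0.399, -0.175]), (0.58, [-0.097, -0.197])]
scene laptop 0.88 [[0.747, 0.407], [0.411, 0.368], [0.435, 0.605], [0.735, 0.618]]
pre [-0.22186259  0.16283879]
1.71 [-0.2253  0.1381]
1.52 [-0.231   0.1109]
1.33 [-0.2319  0.0856]
1.14 [-0.228  0.06 ]
0.95 [-0.2191  0.0349]
0.76 [-0.2053  0.0114]
0.57 [-0.1867 -0.0093]
0.38 [-0.1638 -0.0263]
0.19 [-0.1376 -0.0384]
0.0 [-0.109 -0.045]
```

View pics/two.png

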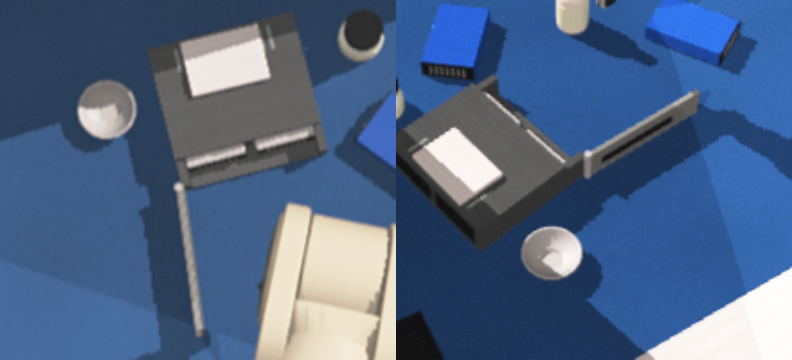

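Both sleds show home against their stops (fronts about −0.06 to −0.07 m in the enclosure frame). The door is unchanged, and the space to its left is clear.

{"fn": "jog_arm", "kwargs": {"increments": [[[0.014,-0.13,0,0,0,0,255],[0.014,-0.13,0,0,0,0,255],[0.014,-0.13,0,0,0,0,255],[0.014,-0.13,0,0,0,0,255],[0.014,-0.13,0,0,0,0,255],[0.014,-0.13,0,0,0,0,255],[0,0,0,0,0,0,255],[0,0,0.095,0,0,0,255],[0,0,0.095,0,0,0,255],[0,0,0.095,0,0,0,255],[0,0,0.095,0,0,0,255],[0,0,0,0,0,0,255]]]}}

```text
clock: 9.95
tcp_pos: [0.4695, 0.1699, 0.0243]
orientation: [0.0, 0.993, 0.117, -0.003]
wrist_force: [0.4, -0.4, 0.4]
finger_gap: -0.0002
grip_force: 0.0
```

{"fn": "jog_arm", "kwargs": {"increments": [[[-0.008,0.048,0,0,0,0,255],[-0.008,0.048,0,0,0,0,255],[-0.008,0.036,0,0,0,0,255],[-0.008,0.036,0,0,0,0,255],[-0.008,0.036,0,0,0,0,255],[-0.001,0.034,0,0,0,0,255],[-0.001,0.034,0,0,0,0,255],[-0.001,0.034,0,0,0,0,255],[0.005,0.034,0,0,0,0,255],[0.005,0.034,0,0,0,0,255],[0.005,0.034,0,0,0,0,255],[0.012,0.033,0,0,0,0,255],[0.012,0.033,0,0,0,0,255],[0.012,0.033,0,0,0,0,255],[0.018,0.031,0,0,0,0,255],[0.018,0.031,0,0,0,0,255],[0.018,0.031,0,0,0,0,255]]]}}

```text
clock: 11.65
tcp_pos: [0.5228, 0.0283, 0.0271]
orientation: [0.0, 0.993, 0.118, -0.0]
wrist_force: [-0.2, -0.1, 0.0]
finger_gap: -0.0001
grip_force: 0.2
```

{"fn": "jog_arm", "kwargs": {"increments": [[[0.025,0.028,0,0,0,0,255],[0.025,0.028,0,0,0,0,255],[0.025,0.028,0,0,0,0,255],[0.031,0.023,0,0,0,0,255],[0.031,0.023,0,0,0,0,255],[0.031,0.023,0,0,0,0,255],[0.035,0.016,0,0,0,0,255],[0.035,0.016,0,0,0,0,255],[0.035,0.016,0,0,0,0,255],[0.03,0.007,0,0,0,0,255],[0.025,0.007,0,0,0,0,255],[0.02,0.006,0,0,0,0,255],[0.02,0.006,0,0,0,0,255]]]}}

```text
clock: 12.95
tcp_pos: [0.6252, -0.0047, 0.0271]
orientation: [0.0, 0.993, 0.118, -0.0]
wrist_force: [-0.8, 0.2, -0.3]
finger_gap: 0.0002
grip_force: 0.2
```

{"fn": "jog_arm", "kwargs": {"increments": [[[0.008,0,0,0,0,0,255],[0.008,0,0,0,0,0,255],[0.004,0,0,0,0,0,255]]]}}

```text
clock: 13.25
tcp_pos: [0.6297, -0.0037, 0.0271]
orientation: [0.0, 0.993, 0.118, -0.0]
wrist_force: [-2.3, -0.4, 1.5]
finger_gap: 0.0002
grip_force: 1.2
```

{"fn": "jog_arm", "kwargs": {"increments": [[[0.008,0,0,0,0,0,255],[0.006,0,0,0,0,0,255]]]}}

```text
clock: 13.45
tcp_pos: [0.6298, -0.0036, 0.027]
orientation: [0.001, 0.993, 0.117, -0.003]
wrist_force: [-12.3, -4.4, 10.1]
finger_gap: -0.0001
grip_force: 6.4
```

Hard stop reached at the door's shut position. I'll back off gently and check.

{"fn": "jog_arm", "kwargs": {"increments": [[[-0.02,0,0,0,0,0,255],[-0.06,0,0,0,0,0,255],[-0.12,0,0,0,0,0,255],[-0.06,0,-0.12,0,0,0,255],[0,0,-0.18,0,0,0,255],[-0.15,0,-0.15,0,0,0,255],[-0.18,0,-0.05,0,0,0,255],[0,0,0,0,0,0,255],[0,0,0,0,0,0,255]]]}}

```text
clock: 14.35
tcp_pos: [0.4919, -0.0369, 0.1509]
orientation: [0.0, 0.993, 0.117, 0.001]
wrist_force: [0.5, -0.0, -0.7]
finger_gap: 0.0001
grip_force: 0.0
```

Run:
```python
from h import *
c=snap('top','t3.png');d=snap('scene','s3.png')
a=cv2.resize(c['pixels'][110:260,230:400],None,fx=2.4,fy=2.4); b=cv2.resize(d['pixels'][220:370,210:380],None,fx=2.4,fy=2.4)
cv2.imwrite('pics/fin.png',np.hstack([a,b])[...,::-1])
p=np.array([.7232,.0653]); t=.2401; M=np.array([[np.cos(t),-np.sin(t)],[np.sin(t),np.cos(t)]])
for k,n in((c,'top'),(d,'scene')):
  for q in('sled_left_front','sled_right_front','door_edge'):
    print(n,q,[(round(o['conf'],2),(M.T@(ray(k,o['uv'],.022)[:2]-p)).round(3).tolist()) for o in spotter.landmark_of(q,n)[:4]])
```

```text
top sled_left_front [(0.78, [-0.06, 0.046])]
top sled_right_front [(0.97, [-0.063, -0.161]), (0.84, [-0.065, -0.044]), (0.57, [-0.371, -0.229]), (0.43, [-0.397, 0.074])]
top door_edge [(0.9, [-0.103, -0.091])]
scene sled_left_front [(0.43, [-0.063, 0.048]), (0.42, [0.045, -0.015]), (0.38, [-0.176, -0.443])]
scene sled_right_front [(0.9, [-0.368, -0.227]), (0.76, [-0.386, 0.072]), (0.71, [-0.061, -0.158]), (0.6, [-0.067, -0.054])]
scene door_edge [(0.58, [-0.095, -0.086])]
```

View pics/fin.png

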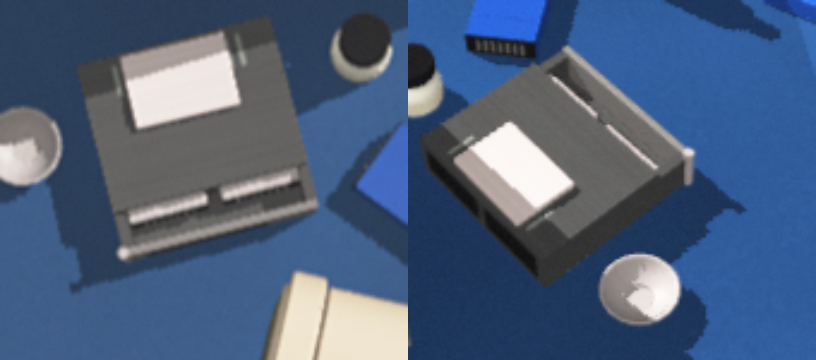

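The door lies flush across the front, both sleds are home, and the arm is clear.

```bash
python3 -c "
from workcell import ticket
print(ticket.hand_in())"
```

```text
the job is handed in; nothing more can be done
None
```

I pushed both sleds home against their back stops and swung the dust door shut; the last pictures confirm this with the arm clear, and I handed the job in, though no verdict came back.

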